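Set out the specimen sorting place

TASK

Lay the bench out for sorting, left to right as seen from the robot looking out over the bench: stand the jar in the middle of the leftmost cork coaster, the vial in the middle of the rightmost one and the dish in the middle of the coaster between them, with the small metal tin centred on top of the jar's lid. Keep the jar, vial and dish upright and set all four down without dropping them; leave the mug, the wash bottle and the cardboard slide box where they are, and let go of everything at the end.

Things in the scene. Friction and masses are not known exactly. Their poses are not given: they have to be found in the camera images.
- jar: closed glass specimen jar, a cylinder 56 mm across and 80 mm tall with darker sediment inside; the top 18 mm is its flat white screw lid, also 56 mm across and fixed; about 0.2 kg; stands loose on the bench at the start; origin at the centre of its underside, z up along its axis
- dish: low closed petri dish, clear with a pale bottom and a few dark specimens showing, a rigid disc 62 mm across and 20 mm tall, about 80 g; lies loose and level on the bench at the start; origin at the centre of its underside, z up along its axis
- vial: slim closed glass vial with white cap, a cylinder 28 mm across and 62 mm tall, about 35 g; stands loose on the bench at the start; origin at the centre of its underside, z up along its axis
- tin: small closed plain grey metal tin, a cylinder 44 mm across and 24 mm tall, about 60 g; stands loose on the bench at the start; origin at the centre of its underside, z up along its axis
- coaster_a: one of three identical, fixed, flat round cork coasters, 84 mm across and 5 mm thick; origin at the centre of its underside, on the bench, axes along the world's; the letter says nothing of where it lies: the three are dealt out anew among the other things at every start, and left or right must be read from their positions (y grows to the robot's left; their y differ by at least 55 mm)
- coaster_b: one of three identical, fixed, flat round cork coasters, 84 mm across and 5 mm thick; origin at the centre of its underside, on the bench, axes along the world's; the letter says nothing of where it lies: the three are dealt out anew among the other things at every start, and left or right must be read from their positions (y grows to the robot's left; their y differ by at least 55 mm)
- coaster_c: one of three identical, fixed, flat round cork coasters, 84 mm across and 5 mm thick; origin at the centre of its underside, on the bench, axes along the world's; the letter says nothing of where it lies: the three are dealt out anew among the other things at every start, and left or right must be read from their positions (y grows to the robot's left; their y differ by at least 55 mm)
- mug: bystander: open green mug 76 mm across and 95 mm tall with a handle, loose, near the right edge of the work (-y); origin at the centre of its underside
- wash_bottle: bystander: white plastic wash bottle with spout, 60 mm across and 165 mm tall with its spout, loose, near the left edge of the work (+y); origin at the centre of its underside
- slide_box: bystander: closed flat brown cardboard slide box, 80 x 110 x 35 mm, loose, beyond the work on the far side (+x); origin at the centre of its underside

How it is judged:
By the outcome, as a careful person would: the job done as asked, in the order asked, and still so for the second after the job is handed in, with the robot touching nothing.
It also fails if it takes over 125 s, if anything falls off the work surface, if the arm or the gripper's body presses on something with over 40 N, if the wrist force passes 120 N, or if a joint passes its speed limit or range.

ROBOT

A 6-joint arm with a two-finger parallel gripper is mounted at the origin on the work surface. World frame = base frame: x ahead of the robot, y to its left, z up, the work surface at z = 0. Lengths are in m, angles in rad, forces in N, time in s.
With the tool pointing down it reaches from about 0.25 to 0.775 m from the base axis. Payload 4 kg.
Tool frame: the origin (TCP) lies at the centre of the arm's flange, where the gripper is bolted on; the fingertips stand 199 mm ahead of it and the grasp point (between the pads) lies 180 mm ahead of it (robot.tcp_to_tips is the z of the fingertips in the tool frame, in m); z points along the fingers, y is the line along which they close (so a half turn about z gives the same grasp; the last joint's range is limited). The gripper opens to 94 mm and grips with 3 to 60 N. Pads are 16 mm wide; open, the fingers measure 119 mm over their backs; the gripper's body (75 mm by 177 mm) begins 78 mm behind the grasp point.
Start: joints at [1.13, 0.087, 1.371, -0, 1.684, -0.103], TCP at [0.182, 0.519, 0.405] pointing down, gripper open.
Joint ranges: [-3.1, 3.1], [-0.76, 2.03], [0.27, 2.55], [-1.08, 4.22], [0.17, 2.65], [-2.57, 2.57]. Speed limits (rad/s): [2.79, 2.79, 3.14, 3.14, 3.14, 3.14].

INTERFACE

Orientations are given as [roll, pitch, yaw] about the fixed x, y, z axes, in that order (R = Rz(yaw) Ry(pitch) Rx(roll)).
In Python, from bench import robot gives the robot as it stands.
- The arm moves only by the tool play_rows, never from a script. Its arguments are lists of equal length, an entry for each row: "translation": the shift along the tool's x, y, z scaled (see below), a list of three; "twist": the turn, a rotation vector about the tool's x, y, z scaled (see below), a list of three; "gripper": the opening, from -1 (shut) to 1 (fully open). A call has 1 to 8 rows; each row shifts and turns the commanded pose from where the row before left it, along the tool's axes as they then stand; what a row does not reach is not made up. The controller multiplies each number of a shift by 0.04 m and each number of a turn by 0.1 rad. A row lasts 1/10 s, in which the tool goes at most 50 mm and 8.59 degrees, less where a joint would pass 70% of its speed; a pose out of reach is approached as far as the arm can. A call with a number of a shift or a turn outside -1 to 1 is refused whole. A call with a gripper value outside its range is refused whole. The fingers move at their own pace and stop on an object; the grip force is fixed at half the most. Time passes only in rows, so rows that do not move let the fingers close. It gives the time, the measured TCP pose, the force, the opening and the grip force at its end, in the units of the state.
- robot.get_obs(): the state, without advancing time (a new reading comes with each control period).
- robot.snapshot(name): name is "side" or "top" or "wrist"; returns the picture (420x560x3 uint8, red, green, blue); there is no depth.
- robot.camera_model(name): a dict with "camera_matrix" (3x3 intrinsics, pixels), "k1" (the pictures are not rectified: a ray, as slopes to the right and down, at radius r is drawn at 1 + k1 r^2 times it, then the intrinsics apply), "rvec" (rotation vector, rad) and "tvec" (3), from world to camera coordinates, as OpenCV has them. Camera axes: x right, y down, z forward; pixel columns grow to the right and rows downward; lengths in m; the calibration is good to about 2 mm. A picture is of the moment at which its call begins: read the wrist's pose just before it. camera_model takes no time and is no camera call; for the wrist camera it gives the pose at the moment of the call.
- robot.close_job(): hands the job in; it is judged then, once.
Trained networks look in the newest picture that a camera, given by its name, has taken for a name from the list of things; names that differ only in an ending like _2 or _b are one class to them, and where a whole thing is asked for, a point or a joint stands for the part that bears it (a point fixed in the world has none). Each returns a list of dicts, best first, with "score" (0 to 1); they miss things now and then, are a little off and sometimes report something else, mostly with a low value. They report only what shows in the picture. A call takes as long as a camera call.
- robot.recognise(name, camera): "centre" ([x, y, z] in m, in world coordinates, good to about 4 mm: the middle of the surface that is visible of it).
- robot.spot_point(name, camera): "centre" ([x, y, z] in m, in world coordinates, good to about 4 mm: a listed point, or the origin of a listed thing).
The state is a dict: "time": time; "joint_positions": joint angles; "qvel": joint speeds; "joint_torque": joint torques, N m; "tool_pos": TCP position; "ee_rot": TCP orientation; "wrist_force": force on the tool from outside, world axes, zero at the start; "wrist_torque": the same for the moment, N m; "width": finger opening in m; "finger_force": force on a finger pad.
Only numpy, scipy, OpenCV 4.12 (cv2) and the standard library are available. Lean on these libraries where they do the work, as an engineer would, in place of code of your own. Each camera call takes 0.05 s, during which the arm holds its last target. There are 200 camera calls.

## Working session

There is one attempt and no reset: what is moved stays moved. The work goes in short steps, Python scripts to look and compute and a tool call to move; the robot and the scene stay as the last step left them, time stands still between calls to the robot, and variables do not carry over. Pictures are saved under pics/ and viewed, at most 17 in all, crops included, and the job is handed in when it is done.

Besides the shell and the picture viewer there is one more tool, called after "Emit:" as a command line: name --argument value ..., lists and objects as JSON in quotes. play_rows: Moves the arm, as the interface text tells. Its arguments: {"type":"object","properties":{"translation":{"type":"array","items":{"type":"array","items":{"type":"number","minimum":-1,"maximum":1}}},"twist":{"type":"array","items":{"type":"array","items":{"type":"number","minimum":-1,"maximum":1}}},"gripper":{"type":"array","items":{"type":"number"}}},"required":["translation","twist","gripper"]}

```bash
mkdir -p pics; ls
python3 - <<'E'
from bench import robot
import cv2
o=robot.get_obs();print(o)
for c in("top","side"):
    im=robot.snapshot(c);cv2.imwrite(f"pics/{c}0.png",im[:,:,::-1])
    for n in("jar","dish","vial","tin","coaster_a","mug","wash_bottle","slide_box"):
        print(c,n,[(round(d["score"],2),[round(float(v),3) for v in d["centre"]]) for d in robot.spot_point(n,c)][:5])
E
```

```text
pics
{'time': 0.0, 'joint_positions': array([ 1.12990847e+00,  8.79471190e-02,  1.37227369e+00, -5.72069033e-06,
        1.68358398e+00, -1.03064199e-01]), 'qvel': array([ 0.00091429,  0.00026022,  0.00039311,  0.00112307,  0.0005696 ,
       -0.00015232]), 'joint_torque': array([-2.84554862e-04, -3.40171337e+01, -3.02434731e+01,  7.18443654e-02,
        3.26608366e-02, -1.66110003e-04]), 'tool_pos': array([0.18222534, 0.51881123, 0.40349814]), 'ee_rot': array([-3.13939167e+00, -2.21933196e-04,  2.80376811e+00]), 'wrist_force': array([ 0.46354442,  0.10906511, -0.44688569]), 'wrist_torque': array([ 0.03223664,  0.03285462, -0.02301689]), 'finger_force': 0.0, 'width': 0.09414508935627411}
top jar [(0.81, [0.48, 0.355, 0.003])]
top dish [(0.81, [0.485, -0.119, 0.001])]
top vial [(0.72, [0.443, -0.327, 0.001])]
top tin [(0.69, [0.627, 0.011, 0.004])]
top coaster_a [(0.93, [0.471, 0.125, -0.001]), (0.71, [0.596, 0.238, 0.002]), (0.57, [0.63, -0.202, -0.001]), (0.57, [0.628, 0.012, 0.003])]
top mug [(0.94, [0.571, -0.431, 0.001])]
top wash_bottle [(0.8, [0.597, 0.431, -0.002])]
top slide_box [(0.79, [0.782, 0.055, -0.002])]
side jar [(0.83, [0.479, 0.351, -0.001])]
side dish [(0.72, [0.486, -0.117, 0.002])]
side vial [(0.61, [0.451, -0.327, -0.004])]
side tin [(0.76, [0.63, 0.012, 0.0])]
side coaster_a [(0.88, [0.472, 0.12, -0.003]), (0.86, [0.597, 0.232, -0.001]), (0.82, [0.63, -0.203, -0.0])]
side mug [(0.55, [0.563, -0.431, 0.004])]
side wash_bottle [(0.9, [0.595, 0.427, 0.001]), (0.47, [0.479, 0.348, -0.002])]
side slide_box [(0.56, [0.777, 0.051, -0.001]), (0.15, [0.63, 0.01, 0.001])]
```

View pics/top0.png

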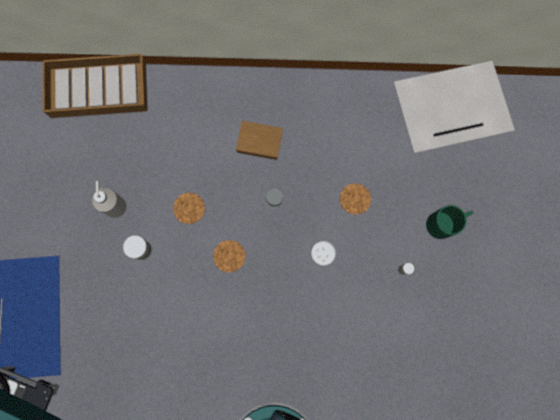

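View pics/side0.png

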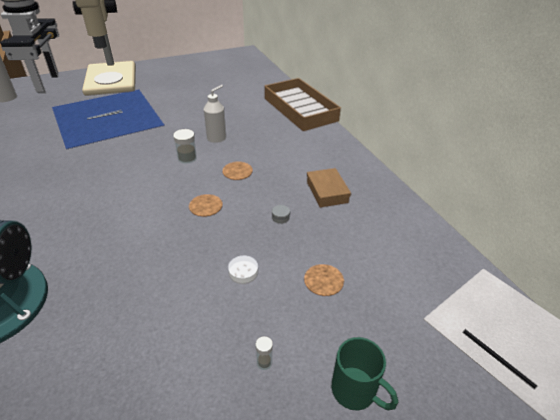

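The top picture shows coasters at about (188,208), (229,256) and (355,199), the jar at (135,247), dish (323,253), vial (408,268) and tin (275,197). The side picture agrees with the networks, so the fourth "coaster" in the top view is really the tin.

```bash
cat > h.py <<'E'
from bench import robot
import numpy as np, cv2
from scipy.spatial.transform import Rotation as R
def topix(pts,m):
    K=np.array(m["camera_matrix"]);d=np.array([m["k1"],0,0,0,0.])
    return cv2.projectPoints(np.array(pts,float).reshape(-1,1,3),np.array(m["rvec"],float),np.array(m["tvec"],float),K,d)[0].reshape(-1,2)
def toworld(uv,z,m):
    K=np.array(m["camera_matrix"]);d=np.array([m["k1"],0,0,0,0.])
    s=cv2.undistortPointsIter(np.array(uv,float).reshape(-1,1,2),K,d,None,None,(3,50,1e-9)).reshape(-1,2)
    Rm=cv2.Rodrigues(np.array(m["rvec"],float))[0];c=-Rm.T@np.array(m["tvec"],float).ravel()
    r=np.c_[s,np.ones(len(s))]@Rm
    return c+r*((z-c[2])/r[:,2])[:,None]
def blob(mask):
    n,l,st,ce=cv2.connectedComponentsWithStats(mask.astype(np.uint8))
    return sorted([(int(st[i,4]),ce[i].round(1)) for i in range(1,n) if st[i,4]>40],key=lambda t:-t[0])
def to(x,y,z,yaw=None):
    "shift (tool axes, units of 0.04) and turn (units of 0.1) to get there from the measured pose"
    o=robot.get_obs();T=R.from_euler("xyz",o["ee_rot"])
    t=T.apply(np.array([x,y,z])-o["tool_pos"],inverse=True)/.04
    w=np.zeros(3)
    if True:
        yaw=o["ee_rot"][2] if yaw is None else yaw
        G=R.from_euler("xyz",[np.pi,0,yaw]);w=(T.inv()*G).as_rotvec()/.1
        # shift in levelled end frame
        t2=G.apply(np.array([x,y,z])-o["tool_pos"],inverse=True)/.04
    print("t",o["time"],"pos",o["tool_pos"].round(4),"rpy",o["ee_rot"].round(3),"shift",t.round(2),"shift in end frame",t2.round(2),"turn",w.round(2))
E
python3 - <<'E'
from h import *
im=cv2.imread("pics/top0.png");m=robot.camera_model("top")
hsv=cv2.cvtColor(im,cv2.COLOR_BGR2HSV)
k=(hsv[...,0]<18)&(hsv[...,1]>130)&(hsv[...,2]>70)
for a,c in blob(k)[:6]: print("cork",a,c,toworld(c,.005,m)[0].round(4))
w=(hsv[...,1]<50)&(hsv[...,2]>135)
for n,p,z in(("jar",(135,247),.08),("dish",(323,253),.02),("vial",(408,268),.062)):
    q=np.zeros_like(w);q[p[1]-20:p[1]+20,p[0]-20:p[0]+20]=1
    for a,c in blob(w&q)[:2]: print(n,a,c,toworld(c,z,m)[0].round(4))
to(.48,.353,.36)
E
```

```text
cork 721 [258.4 139.6] [0.7852 0.0582 0.005 ]
cork 711 [228.8 255.7] [0.4706 0.1271 0.005 ]
cork 690 [188.6 207.9] [0.5941 0.237  0.005 ]
cork 662 [355.  198.5] [ 0.6293 -0.2023  0.005 ]
cork 198 [56.5 98.3] [0.8886 0.6104 0.005 ]
cork 195 [140.1  79.4] [0.9488 0.3871 0.005 ]
jar 435 [133.8 246.3] [0.4824 0.3554 0.08  ]
dish 504 [323.  252.8] [ 0.4818 -0.1162  0.02  ]
vial 112 [408.4 268. ] [ 0.444  -0.3262  0.062 ]
t 0.9 pos [0.1823 0.5189 0.4047] rpy [3.141 0.    2.804] shift [-8.4  -1.45  1.12] shift in end frame [-8.4  -1.45  1.12] turn [0. 0. 0.]
```

Emit:
play_rows --translation '[[-1,-0.2,0],[-1,-0.2,0.1],[-1,-0.2,0.2],[-1,-0.2,0.2],[-1,-0.2,0.2],[-1,-0.2,0.2],[-1,-0.2,0.2],[-1,0,0]]' --twist '[[0,0,0],[0,0,0],[0,0,0],[0,0,0],[0,0,0],[0,0,0],[0,0,0],[0,0,0]]' --gripper '[1,1,1,1,1,1,1,1]'

```text
time: 1.7
tool_pos: [0.4666, 0.3585, 0.3594]
ee_rot: [-3.14, -0.001, 2.803]
wrist_force: [0.5, 0.8, -0.0]
width: 0.0938
finger_force: 0.0
```

Run:
```python
from h import *
m=robot.camera_model("wrist");im=robot.snapshot("wrist");cv2.imwrite("pics/w1.png",im[:,:,::-1])
for n in("jar","coaster_a"):print(n,[(round(d["score"],2),np.round(d["centre"],4)) for d in robot.spot_point(n,"wrist")])
hsv=cv2.cvtColor(im,cv2.COLOR_RGB2HSV)
w=(hsv[...,1]<50)&(hsv[...,2]>135)
for a,c in blob(w)[:3]: print(a,c,toworld(c,.08,m)[0].round(4))
k=(hsv[...,0]<18)&(hsv[...,1]>130)&(hsv[...,2]>70)
for a,c in blob(k)[:3]: print("cork",a,c,toworld(c,.005,m)[0].round(4))
to(.481,.354,.23)
```

```text
jar [(0.56, array([4.843e-01, 3.531e-01, 4.000e-04])), (0.38, array([0.5945, 0.2376, 0.0026]))]
coaster_a [(0.77, array([0.5982, 0.2387, 0.0015])), (0.66, array([ 4.709e-01,  1.253e-01, -2.000e-04]))]
156883 [272.1 156.8] [0.4249 0.3683 0.08  ]
11928 [278.3 400.7] [0.6238 0.3029 0.08  ]
141 [394.  337.2] [0.5952 0.4128 0.08  ]
t 1.85 pos [0.4675 0.3588 0.3599] rpy [-3.141e+00 -1.000e-03  2.800e+00] shift [-0.36  0.    3.25] shift in end frame [-0.36 -0.    3.25] turn [-0.01 -0.01  0.  ]
```

View pics/w1.png

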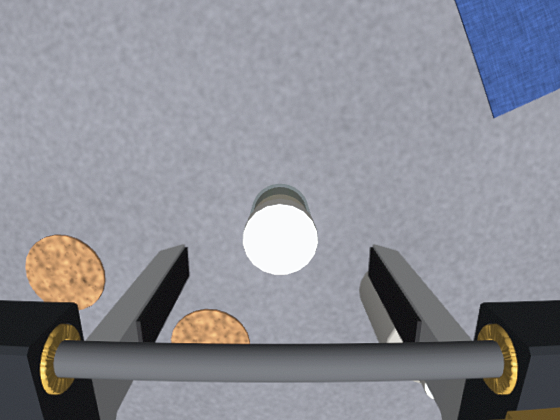

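The wrist picture shows the jar lid at about (280,239), centred between the fingers, with coasters at (65,272) and (210,325). The wash bottle is clear behind the right finger.

Run:
```python
from h import *
m=robot.camera_model("wrist")
print(toworld([[280.5,239.5]],.08,m).round(4),toworld([[65,271.5]],.005,m).round(4))
```

```text
[[0.4859 0.3541 0.08  ]] [[0.4721 0.1285 0.005 ]]
```

Emit:
play_rows --translation '[[-0.45,0,0.6],[0,0,0.9],[0,0,0.9],[0,0,0.6],[0,0,0.25],[0,0,0]]' --twist '[[0,0,0],[0,0,0],[0,0,0],[0,0,0],[0,0,0],[0,0,0]]' --gripper '[1,1,1,1,1,1]'

```text
time: 2.45
tool_pos: [0.4814, 0.3545, 0.2294]
ee_rot: [-3.139, -0.002, 2.805]
wrist_force: [-1.0, -0.3, -0.6]
width: 0.0938
finger_force: 0.0
```

Emit:
play_rows --translation '[[0,0,0],[0,0,0],[0,0,0],[0,0,0],[0,0,0],[0,0,0],[0,0,0],[0,0,0]]' --twist '[[0,0,0],[0,0,0],[0,0,0],[0,0,0],[0,0,0],[0,0,0],[0,0,0],[0,0,0]]' --gripper '[-1,-1,-1,-1,-1,-1,-1,-1]'

```text
time: 3.25
tool_pos: [0.4827, 0.354, 0.2313]
ee_rot: [3.141, 0.001, 2.804]
wrist_force: [-1.4, -0.6, 3.3]
width: 0.0561
finger_force: 30.0
```

Emit:
play_rows --translation '[[0,0,-0.5],[0,0,-0.75],[0,0,-0.5],[0,0,0],[0,0,0]]' --twist '[[0,0,0],[0,0,0],[0,0,0],[0,0,0],[0,0,0]]' --gripper '[-1,-1,-1,-1,-1]'

```text
time: 3.75
tool_pos: [0.4824, 0.354, 0.2996]
ee_rot: [-3.141, -0.001, 2.804]
wrist_force: [-0.1, -0.3, -4.0]
width: 0.0557
finger_force: 30.0
```

Run:
```python
from h import *
o=robot.get_obs();m=robot.camera_model("wrist");im=robot.snapshot("wrist");cv2.imwrite("pics/w2.png",im[:,:,::-1])
g=(cv2.cvtColor(im,cv2.COLOR_RGB2GRAY)>235)
z=o["tool_pos"][2]-.2313+.08
for a,c in blob(g)[:3]: print(a,c,toworld(c,z,m)[0].round(4))
# coaster: orange mask
hsv=cv2.cvtColor(im,cv2.COLOR_RGB2HSV);k=(hsv[...,0]<20)&(hsv[...,1]>70)
for a,c in blob(k)[:4]: print("cork",a,c,toworld(c,.005,m)[0].round(4))
to(.596,.2365,.30)
```

```text
11093 [278.3 298.8] [0.4798 0.3552 0.1483]
cork 4966 [ 30. 284.] [0.4744 0.1339 0.005 ]
cork 1102 [208.9 392.8] [0.6245 0.2374 0.005 ]
cork 162 [211.8 338.3] [0.5715 0.2624 0.005 ]
t 3.8 pos [0.4822 0.3539 0.2985] rpy [-3.139e+00 -2.000e-03  2.804e+00] shift [-3.66 -1.83 -0.04] shift in end frame [-3.66 -1.83 -0.04] turn [-0.02 -0.02  0.  ]
```

View pics/w2.png

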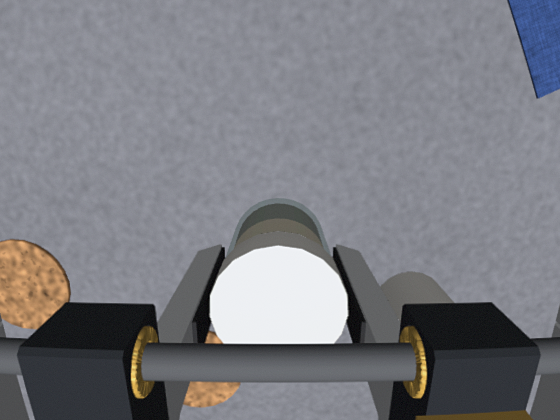

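The jar is held upright with its lid at about (279,305), the lower edge hidden by the crossbar at row 343, so I fit the lid circle to its visible rim.

```bash
cat >> h.py <<'E'
from scipy.optimize import least_squares
def fitcircle(mask,z,r,m,x0,rowmax=330,rowmin=0):
    "fit centre of a horizontal circle to the rim pixels of the mask's biggest blob above rowmax"
    n,l,st,ce=cv2.connectedComponentsWithStats(mask.astype(np.uint8));i=1+np.argmax(st[1:,4])
    cs=max(cv2.findContours((l==i).astype(np.uint8),cv2.RETR_EXTERNAL,cv2.CHAIN_APPROX_NONE)[0],key=len).reshape(-1,2)
    cs=cs[(cs[:,1]<rowmax)&(cs[:,1]>rowmin)&(cs[:,0]>1)&(cs[:,0]<558)]
    P=toworld(cs,z,m)[:,:2]
    s=least_squares(lambda c:np.hypot(*(P-c).T)-r,x0,loss="soft_l1",f_scale=.001)
    print("circle",s.x.round(4),"rms mm",(1e3*np.sqrt(np.mean(s.fun**2))).round(2),len(P));return s.x
E
python3 - <<'E'
from h import *
o=robot.get_obs();m=robot.camera_model("wrist");im=cv2.imread("pics/w2.png")
g=cv2.cvtColor(im,cv2.COLOR_BGR2GRAY)>225
p=o["tool_pos"]
c=fitcircle(g,p[2]-.2313+.08,.028,m,p[:2]);print(c-p[:2],p)
im=cv2.imread("pics/w1.png")
E
```

```text
circle [0.485  0.3528] rms mm 0.51 228
[ 0.0027906  -0.00104235] [0.48220666 0.35388748 0.29851795]
```

Emit:
play_rows --translation '[[-0.4,-0.2,0],[-0.7,-0.4,0],[-0.8,-0.4,0],[-0.8,-0.4,0],[-0.6,-0.3,0],[-0.28,-0.13,0],[0,0,0],[0,0,0]]' --twist '[[0,0,0],[0,0,0],[0,0,0],[0,0,0],[0,0,0],[0,0,0],[0,0,0],[0,0,0]]' --gripper '[-1,-1,-1,-1,-1,-1,-1,-1]'

```text
time: 4.6
tool_pos: [0.5931, 0.2378, 0.2997]
ee_rot: [-3.141, -0.002, 2.804]
wrist_force: [0.0, 0.7, -1.8]
width: 0.0556
finger_force: 30.0
```

Run:
```python
from h import *
for i in range(3):
    robot.snapshot("side");to(.593,.2375,.237,2.804)
print([(round(d["score"],2),np.round(d["centre"],4)) for n in("jar","coaster_a") for d in robot.spot_point(n,"side")])
```

```text
t 4.65 pos [0.5928 0.2383 0.3001] rpy [-3.141e+00 -2.000e-03  2.805e+00] shift [-0.01 -0.02  1.58] shift in end frame [-0.01 -0.02  1.58] turn [-0.   -0.02  0.01]
t 4.7 pos [0.5927 0.2385 0.3003] rpy [ 3.142e+00 -1.000e-03  2.805e+00] shift [-0.02 -0.02  1.58] shift in end frame [-0.02 -0.02  1.58] turn [ 0.   -0.01  0.01]
t 4.75 pos [0.5926 0.2387 0.3006] rpy [ 3.141e+00 -1.000e-03  2.806e+00] shift [-0.02 -0.02  1.59] shift in end frame [-0.02 -0.02  1.59] turn [ 0.   -0.01  0.02]
[(0.22, array([ 0.6299,  0.0115, -0.0008])), (0.81, array([ 0.4764,  0.1229, -0.0038])), (0.81, array([ 0.6282, -0.2099,  0.001 ])), (0.74, array([ 5.968e-01,  2.351e-01, -2.000e-04]))]
```

Emit:
play_rows --translation '[[0,0,0.5],[0,0,0.5],[0,0,0.3],[0,0,0.15],[0,0,0.04],[0,0,0.04],[0,0,0]]' --twist '[[0,0,0],[0,0,0],[0,0,0],[0,0,0],[0,0,0],[0,0,0],[0,0,0]]' --gripper '[-1,-1,-1,-1,-1,-1,-1]'

```text
time: 5.55
tool_pos: [0.5938, 0.2377, 0.2404]
ee_rot: [3.141, 0.001, 2.804]
wrist_force: [-0.0, 0.4, -2.1]
width: 0.0557
finger_force: 30.0
```

Emit:
play_rows --translation '[[0,0,0.03],[0,0,0.03],[0,0,0]]' --twist '[[0,0,0],[0,0,0],[0,0,0]]' --gripper '[-1,-1,-1]'

```text
time: 5.85
tool_pos: [0.5935, 0.2375, 0.2372]
ee_rot: [3.141, 0.0, 2.804]
wrist_force: [0.1, -0.2, -2.1]
width: 0.0558
finger_force: 30.0
```

Emit:
play_rows --translation '[[0,0,0.03],[0,0,0]]' --twist '[[0,0,0],[0,0,0]]' --gripper '[-1,-1]'

```text
time: 6.05
tool_pos: [0.5936, 0.2375, 0.2363]
ee_rot: [3.141, 0.001, 2.804]
wrist_force: [-0.3, 0.1, -1.1]
width: 0.0555
finger_force: 30.0
```

Beginning contact. One more millimetre, then open and rise.

Emit:
play_rows --translation '[[0,0,0.02],[0,0,0],[0,0,0],[0,0,0],[0,0,0],[0,0,0],[0,0,0],[0,0,0]]' --twist '[[0,0,0],[0,0,0],[0,0,0],[0,0,0],[0,0,0],[0,0,0],[0,0,0],[0,0,0]]' --gripper '[-1,-1,1,1,1,1,1,1]'

```text
time: 6.85
tool_pos: [0.5935, 0.2375, 0.2349]
ee_rot: [3.142, -0.0, 2.804]
wrist_force: [0.3, -0.6, -0.5]
width: 0.0936
finger_force: 0.0
```

Emit:
play_rows --translation '[[0,0,-0.3],[0,0,-0.7],[0,0,-0.9],[0,0,-0.9],[0,0,-0.9],[0,0,-0.4],[0,0,0]]' --twist '[[0,0,0],[0,0,0],[0,0,0],[0,0,0],[0,0,0],[0,0,0],[0,0,0]]' --gripper '[1,1,1,1,1,1,1]'

```text
time: 7.55
tool_pos: [0.5935, 0.2376, 0.4046]
ee_rot: [3.136, 0.007, 2.804]
wrist_force: [0.6, 0.5, -0.4]
width: 0.0939
finger_force: 0.0
```

Run:
```python
from h import *
m=robot.camera_model("wrist");im=robot.snapshot("wrist");cv2.imwrite("pics/w3.png",im[:,:,::-1])
g=cv2.cvtColor(im,cv2.COLOR_RGB2GRAY)>225
fitcircle(g,.085,.028,m,[.596,.236])
hsv=cv2.cvtColor(im,cv2.COLOR_RGB2HSV);k=(hsv[...,0]<20)&(hsv[...,1]>70)
print(blob(k)[:4])
to(.444,-.3265,.36,1.571)
```

```text
circle [0.5959 0.2373] rms mm 0.82 183
[(5488, array([130.6, 104.5])), (3331, array([183.3, 397.8])), (1647, array([274.2, 165.5])), (133, array([209.5, 340.7]))]
t 7.6 pos [0.5934 0.2376 0.4016] rpy [3.139 0.004 2.804] shift [ -1.14 -14.55   1.  ] shift in end frame [-14.1   -3.74   1.04] turn [5.000e-02 1.000e-02 1.233e+01]
```

View pics/w3.png

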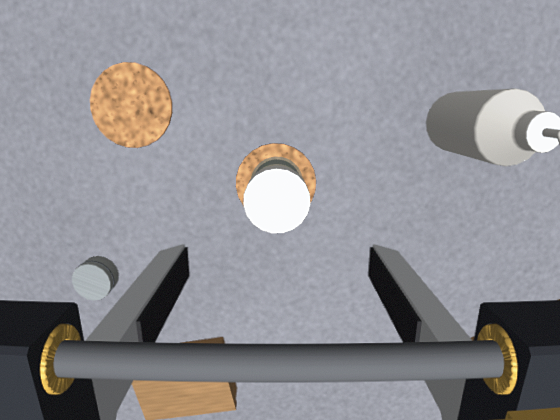

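The jar stands on the left coaster: lid at (277,200), cork rim centred near (276,183). I check the centring by fitting the cork rims.

Run:
```python
from h import *
m=robot.camera_model("wrist");im=cv2.imread("pics/w3.png")
hsv=cv2.cvtColor(im,cv2.COLOR_BGR2HSV);k=(hsv[...,0]<20)&(hsv[...,1]>70)
q=k.copy();q[:,200:]=0;q[200:]=0
fitcircle(q,.005,.042,m,[.47,.124])
q=k.copy();q[:,:220]=0;q[230:]=0
n,l,st,ce=cv2.connectedComponentsWithStats(q.astype(np.uint8))
# outer rim only: topmost cork pixel of each column plus row extremes
P=[]
for c in range(237,317):
    r=np.where(q[:,c])[0]
    if len(r):P.append((c,r[0]-.0))
W=toworld(P,.005,m)[:,:2]
s=least_squares(lambda c:np.hypot(*(W-c).T)-.042,[.596,.236],loss="soft_l1",f_scale=.001);print(s.x.round(4),np.std(s.fun)*1e3)
```

```text
circle [0.4721 0.126 ] rms mm 1.06 235
[0.5958 0.235 ] 0.34621949836718724
```

Emit:
play_rows --translation '[[-0.04,-0.5,0],[-0.18,-0.98,0],[-0.27,-0.96,0],[-0.37,-0.93,0],[-0.46,-0.89,0],[-0.55,-0.84,0],[-0.63,-0.78,0],[-0.7,-0.71,0]]' --twist '[[0,0,1],[0,0,1],[0,0,1],[0,0,1],[0,0,1],[0,0,1],[0,0,1],[0,0,1]]' --gripper '[1,1,1,1,1,1,1,1]'

```text
time: 8.4
tool_pos: [0.5155, -0.0539, 0.3969]
ee_rot: [-3.139, -0.002, 2.0]
wrist_force: [-0.2, 0.1, 0.4]
width: 0.0938
finger_force: 0.0
```

Emit:
play_rows --translation '[[-0.77,-0.64,0],[-0.83,-0.56,0],[-0.88,-0.47,0],[-0.92,-0.38,0],[-0.96,-0.29,0.2],[-0.6,-0.15,0.4],[-0.2,-0.05,0.4],[0,0,0]]' --twist '[[0,0,1],[0,0,1],[0,0,1],[0,0,1],[0,0,0.3],[0,0,0],[0,0,0],[0,0,0]]' --gripper '[1,1,1,1,1,1,1,1]'

```text
time: 9.2
tool_pos: [0.4561, -0.2785, 0.3541]
ee_rot: [-3.134, -0.006, 1.571]
wrist_force: [-0.2, 0.4, -1.0]
width: 0.0943
finger_force: 0.0
```

Run:
```python
from h import *
m=robot.camera_model("wrist");im=robot.snapshot("wrist");cv2.imwrite("pics/w4.png",im[:,:,::-1])
for n in("vial","mug"):print(n,[(round(d["score"],2),np.round(d["centre"],4)) for d in robot.spot_point(n,"wrist")])
g=cv2.cvtColor(im,cv2.COLOR_RGB2GRAY)>225
print(blob(g)[:3])
c=fitcircle(g,.062,.014,m,[.444,-.327])
to(*c,.22,1.571)
```

```text
vial [(0.71, array([ 0.4447, -0.3253, -0.0009]))]
mug [(0.55, array([ 0.5649, -0.427 , -0.0027]))]
[(2674, array([316.3,  17.6])), (839, array([267.5, 273. ]))]
circle [ 0.4813 -0.1423] rms mm 8.37 114
t 9.35 pos [ 0.4574 -0.2772  0.3587] rpy [-3.141e+00 -1.000e-03  1.574e+00] shift [3.37 0.61 3.47] shift in end frame [3.37 0.6  3.47] turn [-0.01 -0.01  0.03]
```

View pics/w4.png

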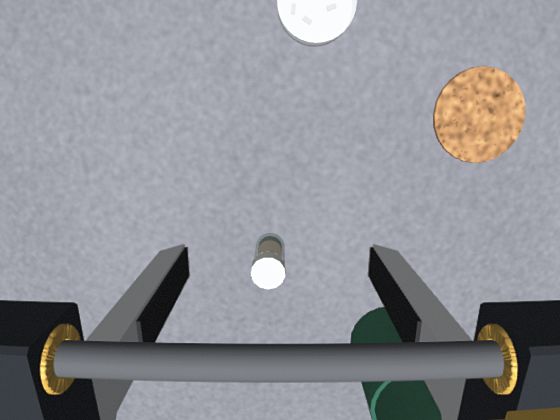

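The vial's cap is at (267,273), the right coaster at (480,114), the dish at (316,3). The mug is under and beyond the right finger, well below it.

Run:
```python
from h import *
m=robot.camera_model("wrist");im=cv2.imread("pics/w4.png")
g=cv2.cvtColor(im,cv2.COLOR_BGR2GRAY)>225
g[:200]=0
c=fitcircle(g,.062,.014,m,[.444,-.327])
hsv=cv2.cvtColor(im,cv2.COLOR_BGR2HSV);k=(hsv[...,0]<20)&(hsv[...,1]>70)
k[180:]=0;fitcircle(k,.005,.042,m,[.63,-.2])
to(*c,.22,1.571)
```

```text
circle [ 0.4501 -0.33  ] rms mm 0.55 91
circle [ 0.6382 -0.2038] rms mm 0.37 264
t 9.35 pos [ 0.4574 -0.2772  0.3587] rpy [-3.141e+00 -1.000e-03  1.574e+00] shift [-1.32 -0.19  3.47] shift in end frame [-1.32 -0.18  3.47] turn [-0.01 -0.01  0.03]
```

Emit:
play_rows --translation '[[-0.6,-0.15,0.2],[-0.65,-0.15,0.5],[0,0,0.5],[0,0,0],[0,0,0],[0,0,0],[0,0,0]]' --twist '[[0,0,0],[0,0,0],[0,0,0],[0,0,0],[0,0,0],[0,0,0],[0,0,0]]' --gripper '[1,1,1,1,1,1,1]'

```text
time: 10.05
tool_pos: [0.446, -0.3274, 0.3129]
ee_rot: [3.139, 0.002, 1.575]
wrist_force: [0.1, 0.7, 1.0]
width: 0.094
finger_force: 0.0
```

Run:
```python
from h import *
for i in range(2):
    m=robot.camera_model("wrist");im=robot.snapshot("wrist")
    g=cv2.cvtColor(im,cv2.COLOR_RGB2GRAY)>225
    g[:150]=0
    c=fitcircle(g,.062,.014,m,[.444,-.327])
    hsv=cv2.cvtColor(im,cv2.COLOR_RGB2HSV);k=(hsv[...,0]<20)&(hsv[...,1]>70)
    k[200:]=0;print(blob(k)[:2]);fitcircle(k,.005,.042,m,[.63,-.2])
    to(*c,.22,1.571)
print(toworld(topix([[.444,-.327,.062]],m),.062,m))
```

```text
circle [ 0.4468 -0.3277] rms mm 0.69 114
[(8256, array([517.2,  50.4]))]
circle [ 0.6319 -0.2037] rms mm 0.49 173
t 10.1 pos [ 0.4459 -0.3275  0.3126] rpy [3.140e+00 2.000e-03 1.575e+00] shift [-0.    0.02  2.32] shift in end frame [-0.01  0.02  2.32] turn [0.02 0.02 0.04]
circle [ 0.4468 -0.3276] rms mm 0.7 116
[(8239, array([517.4,  50.4]))]
circle [ 0.6318 -0.2037] rms mm 0.46 170
t 10.15 pos [ 0.4458 -0.3275  0.3123] rpy [3.140e+00 1.000e-03 1.574e+00] shift [0.   0.02 2.31] shift in end frame [-0.    0.02  2.31] turn [0.02 0.01 0.03]
[[ 0.444 -0.327  0.062]]
```

Emit:
play_rows --translation '[[0,0,0.5],[0,0,0.7],[0,0,0.6],[0,0,0.4],[0,0,0.12],[0,0,0]]' --twist '[[0,0,0],[0,0,0],[0,0,0],[0,0,0],[0,0,0],[0,0,0]]' --gripper '[1,1,1,1,0.5,0]'

```text
time: 10.75
tool_pos: [0.4454, -0.3276, 0.2179]
ee_rot: [-3.141, -0.001, 1.574]
wrist_force: [0.2, -0.6, 0.2]
width: 0.0812
finger_force: 0.0
```

Emit:
play_rows --translation '[[0,0,0],[0,0,0],[0,0,0],[0,0,0],[0,0,0],[0,0,0],[0,0,0],[0,0,0]]' --twist '[[0,0,0],[0,0,0],[0,0,0],[0,0,0],[0,0,0],[0,0,0],[0,0,0],[0,0,0]]' --gripper '[-0.2,-0.4,-0.6,-0.8,-1,-1,-1,-1]'

```text
time: 11.55
tool_pos: [0.4455, -0.3278, 0.2183]
ee_rot: [3.142, -0.0, 1.574]
wrist_force: [-0.5, -0.5, 0.0]
width: 0.0272
finger_force: 30.0
```

Emit:
play_rows --translation '[[0,0,-0.3],[0,0,-0.6],[0,0,-0.6],[0,0,-0.3],[0,0,0],[0,0,0],[0,0,0]]' --twist '[[0,0,0],[0,0,0],[0,0,0],[0,0,0],[0,0,0],[0,0,0],[0,0,0]]' --gripper '[-1,-1,-1,-1,-1,-1,-1]'

```text
time: 12.25
tool_pos: [0.4451, -0.3275, 0.2887]
ee_rot: [-3.139, -0.002, 1.574]
wrist_force: [-0.2, -0.5, 0.1]
width: 0.0275
finger_force: 30.0
```

Run:
```python
from h import *
o=robot.get_obs();m=robot.camera_model("wrist");im=robot.snapshot("wrist")
cv2.imwrite("pics/w5.png",im[:,:,::-1])
g=cv2.cvtColor(im,cv2.COLOR_RGB2GRAY)>225
g[:200]=0;p=o["tool_pos"]
print(blob(g)[:2]);c=fitcircle(g,.062+p[2]-.22,.014,m,p[:2],rowmax=340);print((c-p[:2]).round(4))
to(.631,-.203,.292,1.571)
```

```text
[(3081, array([278.3, 300.8]))]
circle [ 0.4464 -0.3282] rms mm 0.4 179
[ 0.0012 -0.0007]
t 12.3 pos [ 0.4451 -0.3275  0.2886] rpy [-3.139e+00 -2.000e-03  1.574e+00] shift [ 3.1   4.66 -0.09] shift in end frame [ 3.11  4.65 -0.09] turn [-0.02 -0.02  0.03]
```

Emit:
play_rows --translation '[[0.3,0.4,0],[0.5,0.75,0],[0.6,0.9,0],[0.6,0.9,0],[0.5,0.8,0],[0.4,0.6,0],[0.2,0.25,0],[0,0,0]]' --twist '[[0,0,0],[0,0,0],[0,0,0],[0,0,0],[0,0,0],[0,0,0],[0,0,0],[0,0,0]]' --gripper '[-1,-1,-1,-1,-1,-1,-1,-1]'

```text
time: 13.1
tool_pos: [0.6297, -0.2021, 0.2888]
ee_rot: [-3.139, -0.001, 1.576]
wrist_force: [1.2, 0.4, -0.7]
width: 0.0275
finger_force: 30.0
```

Emit:
play_rows --translation '[[0,0,0.3],[0,0,0.5],[0,0,0.4],[0,0,0.2],[0,0,0.08],[0,0,0],[0,0,0]]' --twist '[[0,0,0],[0,0,0],[0,0,0],[0,0,0],[0,0,0],[0,0,0],[0,0,0]]' --gripper '[-1,-1,-1,-1,-1,-1,-1]'

```text
time: 13.8
tool_pos: [0.6293, -0.2035, 0.232]
ee_rot: [3.14, 0.001, 1.574]
wrist_force: [0.4, 0.8, 0.2]
width: 0.0275
finger_force: 30.0
```

Run:
```python
from h import *
o=robot.get_obs();m=robot.camera_model("wrist");im=robot.snapshot("wrist")
cv2.imwrite("pics/w6.png",im[:,:,::-1])
to(.629,-.203,.2235,1.571)
```

```text
t 13.85 pos [ 0.6294 -0.2034  0.2322] rpy [3.140e+00 1.000e-03 1.574e+00] shift [ 0.01 -0.01  0.22] shift in end frame [ 0.01 -0.01  0.22] turn [0.02 0.01 0.03]
```

View pics/w6.png

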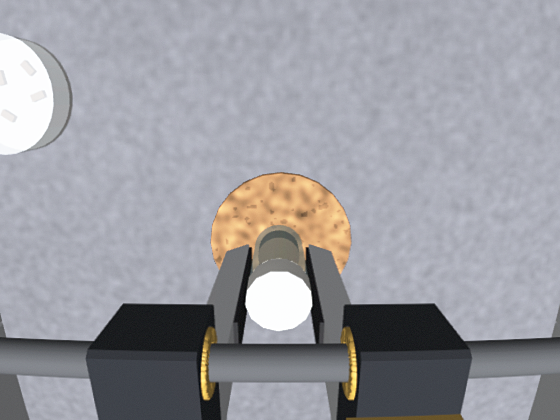

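The vial hangs upright over the right coaster (rim from column 211 to 351, cap centre at 279). Lowering it gently.

Emit:
play_rows --translation '[[0,0,0.08],[0,0,0.06],[0,0,0.04],[0,0,0.02],[0,0,0]]' --twist '[[0,0,0],[0,0,0],[0,0,0],[0,0,0],[0,0,0]]' --gripper '[-1,-1,-1,-1,-1]'

```text
time: 14.35
tool_pos: [0.6291, -0.2032, 0.2233]
ee_rot: [3.142, -0.0, 1.574]
wrist_force: [-0.6, 0.1, 1.2]
width: 0.0274
finger_force: 30.0
```

Emit:
play_rows --translation '[[0,0,0.02],[0,0,0]]' --twist '[[0,0,0],[0,0,0]]' --gripper '[-1,-1]'

```text
time: 14.55
tool_pos: [0.6291, -0.2032, 0.2233]
ee_rot: [3.141, -0.0, 1.574]
wrist_force: [-2.7, 0.5, 4.8]
width: 0.0278
finger_force: 30.0
```

Contact. Open and rise.

Emit:
play_rows --translation '[[0,0,-0.01],[0,0,0],[0,0,0],[0,0,0],[0,0,0]]' --twist '[[0,0,0],[0,0,0],[0,0,0],[0,0,0],[0,0,0]]' --gripper '[-1,-0.3,0,0.3,0.3]'

```text
time: 15.05
tool_pos: [0.6291, -0.2032, 0.2221]
ee_rot: [-3.141, -0.0, 1.574]
wrist_force: [-0.6, 0.0, -0.7]
width: 0.0533
finger_force: 0.0
```

Emit:
play_rows --translation '[[0,0,-0.3],[0,0,-0.8],[0,0,-0.9],[0,0,-0.9],[0,0,-0.4],[0,0,0],[0,0,0],[0,0,0]]' --twist '[[0,0,0],[0,0,0],[0,0,0],[0,0,0],[0,0,0],[0,0,0],[0,0,0],[0,0,0]]' --gripper '[0.3,0.3,1,1,1,1,1,1]'

```text
time: 15.85
tool_pos: [0.6288, -0.2031, 0.3526]
ee_rot: [-3.138, -0.001, 1.574]
wrist_force: [-0.2, -0.8, -0.8]
width: 0.0937
finger_force: 0.0
```

Run:
```python
from h import *
m=robot.camera_model("wrist");im=robot.snapshot("wrist");cv2.imwrite("pics/w7.png",im[:,:,::-1])
g=cv2.cvtColor(im,cv2.COLOR_RGB2GRAY)>225
q=g.copy();q[:,:200]=0;q[:,350:]=0;print(blob(q)[:2]);fitcircle(q,.067,.014,m,[.63,-.203])
hsv=cv2.cvtColor(im,cv2.COLOR_RGB2HSV);k=(hsv[...,0]<20)&(hsv[...,1]>70)
k[:,:200]=0;k[:,350:]=0
k=cv2.morphologyEx((k|q).astype(np.uint8),cv2.MORPH_CLOSE,np.ones((9,9)))
fitcircle(k,.005,.042,m,[.63,-.203],rowmax=210)
q=g.copy();q[:,200:]=0;print(blob(q)[:2]);c=fitcircle(q,.02,.031,m,[.48,-.118])
to(.483,-.118,.30,1.571)
```

```text
[(1008, array([279.9, 214.2]))]
circle [ 0.6305 -0.2029] rms mm 0.78 100
circle [ 0.6324 -0.2048] rms mm 0.62 157
[(4314, array([103.8,  98.4]))]
circle [ 0.4842 -0.1179] rms mm 0.48 210
t 15.9 pos [ 0.6288 -0.2031  0.3523] rpy [-3.138e+00 -2.000e-03  1.574e+00] shift [ 2.14 -3.63  1.32] shift in end frame [ 2.13 -3.65  1.31] turn [-0.04 -0.02  0.03]
```

View pics/w7.png

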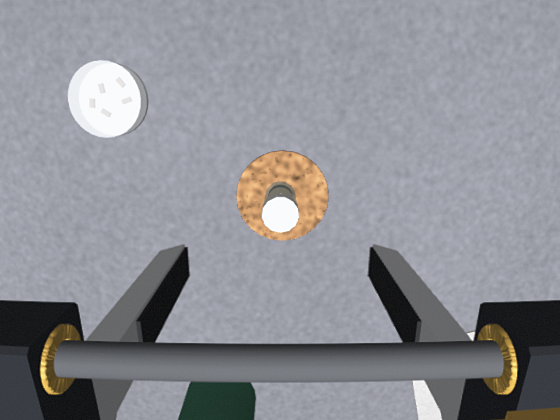

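The vial stands on the right coaster, cap at (280,214), cork centre about (282,196), and the dish is at (104,98). Next is the dish.

Emit:
play_rows --translation '[[0.2,-0.4,0],[0.5,-0.8,0],[0.5,-0.9,0],[0.5,-0.8,0.4],[0.3,-0.5,0.5],[0.14,-0.23,0.4],[0,0,0],[0,0,0]]' --twist '[[0,0,0],[0,0,0],[0,0,0],[0,0,0],[0,0,0],[0,0,0],[0,0,0],[0,0,0]]' --gripper '[1,1,1,1,1,1,1,1]'

```text
time: 16.7
tool_pos: [0.4837, -0.1181, 0.302]
ee_rot: [-3.14, -0.0, 1.574]
wrist_force: [-0.1, 0.6, 0.7]
width: 0.0938
finger_force: 0.0
```

Run:
```python
from h import *
robot.snapshot("wrist")
m=robot.camera_model("wrist");im=robot.snapshot("wrist");cv2.imwrite("pics/w8.png",im[:,:,::-1])
g=cv2.cvtColor(im,cv2.COLOR_RGB2GRAY)>225
print(blob(g)[:2]);c=fitcircle(g,.02,.031,m,[.48,-.118])
to(*c,.202,1.571)
```

```text
[(5297, array([276.8, 213.5]))]
circle [ 0.4847 -0.118 ] rms mm 0.46 231
t 16.8 pos [ 0.4845 -0.1186  0.3034] rpy [3.14  0.    1.574] shift [0.01 0.   2.53] shift in end frame [0.01 0.   2.53] turn [0.01 0.   0.03]
```

Emit:
play_rows --translation '[[0,0,0.5],[0,0,0.7],[0,0,0.6],[0,0,0.4],[0,0,0.2],[0,0,0],[0,0,0]]' --twist '[[0,0,0],[0,0,0],[0,0,0],[0,0,0],[0,0,0],[0,0,0],[0,0,0]]' --gripper '[1,1,1,1,1,1,1]'

```text
time: 17.5
tool_pos: [0.4844, -0.1184, 0.2077]
ee_rot: [3.14, 0.001, 1.574]
wrist_force: [-0.1, -0.0, -1.0]
width: 0.0943
finger_force: 0.0
```

Emit:
play_rows --translation '[[0,0,0.1],[0,0,0.03],[0,0,0],[0,0,0],[0,0,0],[0,0,0],[0,0,0],[0,0,0]]' --twist '[[0,0,0],[0,0,0],[0,0,0],[0,0,0],[0,0,0],[0,0,0],[0,0,0],[0,0,0]]' --gripper '[1,1,0.6,0.4,0.2,0,-0.5,-1]'

```text
time: 18.3
tool_pos: [0.4837, -0.1181, 0.2016]
ee_rot: [3.141, -0.0, 1.574]
wrist_force: [-1.1, 1.0, 1.4]
width: 0.0613
finger_force: 30.0
```

Emit:
play_rows --translation '[[0,0,0],[0,0,0],[0,0,-0.1],[0,0,-0.4],[0,0,-0.4],[0,0,-0.1],[0,0,0],[0,0,0]]' --twist '[[0,0,0],[0,0,0],[0,0,0],[0,0,0],[0,0,0],[0,0,0],[0,0,0],[0,0,0]]' --gripper '[-1,-1,-1,-1,-1,-1,-1,-1]'

```text
time: 19.1
tool_pos: [0.4834, -0.118, 0.2407]
ee_rot: [-3.141, -0.001, 1.574]
wrist_force: [0.5, 0.6, -1.1]
width: 0.0616
finger_force: 30.0
```

Run:
```python
from h import *
o=robot.get_obs();m=robot.camera_model("wrist");im=robot.snapshot("wrist");cv2.imwrite("pics/w9.png",im[:,:,::-1])
g=cv2.cvtColor(im,cv2.COLOR_RGB2GRAY)>225;p=o["tool_pos"]
print(blob(g)[:2]);c=fitcircle(g,.02+p[2]-.2025,.031,m,p[:2]);print((c-p[:2]).round(4))
to(.4715,.1255,.245,1.571)
```

```text
[(11703, array([278.3, 272.4]))]
circle [ 0.4847 -0.1185] rms mm 1.08 323
[ 0.0013 -0.0005]
t 19.15 pos [ 0.4833 -0.1179  0.2404] rpy [-3.140e+00 -1.000e-03  1.574e+00] shift [ 6.09 -0.28 -0.11] shift in end frame [ 6.09 -0.29 -0.11] turn [-0.02 -0.01  0.03]
```

View pics/w9.png

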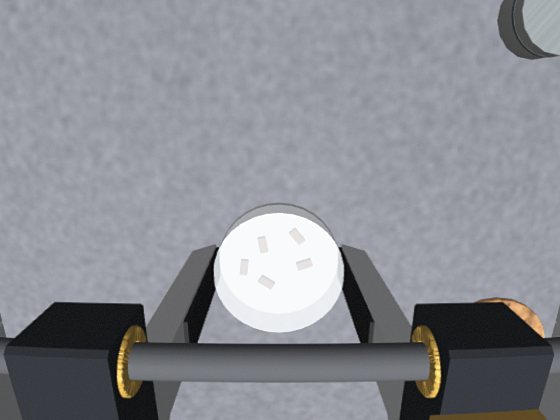

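The dish is level in the grip, centred at about (279,270). Carrying it to the middle coaster.

Emit:
play_rows --translation '[[0.5,0,-0.2],[0.9,-0.1,-0.1],[1,-0.1,0],[1,-0.1,0],[1,0,0],[0.9,0,0],[0.5,0,0],[0.3,0,0]]' --twist '[[0,0,0],[0,0,0],[0,0,0],[0,0,0],[0,0,0],[0,0,0],[0,0,0],[0,0,0]]' --gripper '[-1,-1,-1,-1,-1,-1,-1,-1]'

```text
time: 19.95
tool_pos: [0.4704, 0.1275, 0.2525]
ee_rot: [-3.14, 0.0, 1.576]
wrist_force: [0.7, 0.8, -1.0]
width: 0.0613
finger_force: 30.0
```

Emit:
play_rows --translation '[[0,0,0.2],[0,0,0.1],[0,0,0],[0,0,0],[0,0,0]]' --twist '[[0,0,0],[0,0,0],[0,0,0],[0,0,0],[0,0,0]]' --gripper '[-1,-1,-1,-1,-1]'

```text
time: 20.45
tool_pos: [0.4711, 0.1251, 0.2416]
ee_rot: [3.141, 0.0, 1.572]
wrist_force: [0.4, 0.4, -0.8]
width: 0.0613
finger_force: 30.0
```

Run:
```python
from h import *
robot.snapshot("wrist")
o=robot.get_obs();m=robot.camera_model("wrist");im=robot.snapshot("wrist");cv2.imwrite("pics/w10.png",im[:,:,::-1])
hsv=cv2.cvtColor(im,cv2.COLOR_RGB2HSV);k=(hsv[...,0]<20)&(hsv[...,1]>70)
k[:,:180]=0;k[:,380:]=0
fitcircle(k,.005,.042,m,[.4715,.126],rowmax=235)
g=cv2.cvtColor(im,cv2.COLOR_RGB2GRAY)>225;p=o["tool_pos"]
fitcircle(g,.02+p[2]-.2025,.031,m,p[:2])
to(.471,.126,.207,1.571)
```

```text
circle [0.4737 0.1238] rms mm 9.6 305
circle [0.4728 0.1247] rms mm 1.1 319
t 20.55 pos [0.4711 0.1254 0.2418] rpy [ 3.141 -0.     1.573] shift [ 0.01 -0.    0.87] shift in end frame [ 0.01 -0.    0.87] turn [ 0.01 -0.    0.02]
```

View pics/w10.png

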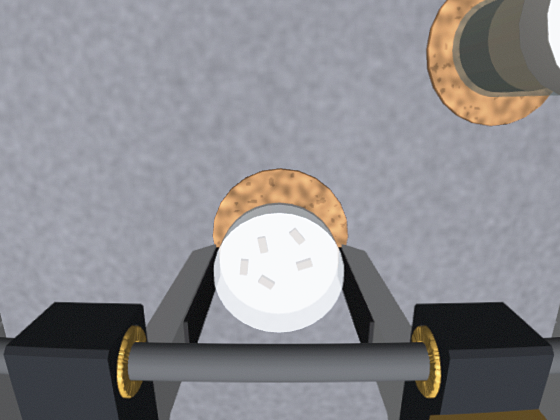

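The dish (centre column 279) sits over the coaster (columns 213–348), so it is centred. Lowering.

Emit:
play_rows --translation '[[0,0,0.3],[0,0,0.3],[0,0,0.15],[0,0,0.06],[0,0,0.03],[0,0,0]]' --twist '[[0,0,0],[0,0,0],[0,0,0],[0,0,0],[0,0,0],[0,0,0]]' --gripper '[-1,-1,-1,-1,-1,-1]'

```text
time: 21.15
tool_pos: [0.471, 0.126, 0.2078]
ee_rot: [-3.142, -0.0, 1.574]
wrist_force: [0.2, 0.0, -0.5]
width: 0.0612
finger_force: 30.0
```

Emit:
play_rows --translation '[[0,0,0.02],[0,0,0]]' --twist '[[0,0,0],[0,0,0]]' --gripper '[-1,-1]'

```text
time: 21.35
tool_pos: [0.4711, 0.126, 0.2074]
ee_rot: [3.141, -0.0, 1.574]
wrist_force: [-0.5, -0.1, -0.1]
width: 0.0617
finger_force: 30.0
```

Emit:
play_rows --translation '[[0,0,0.02],[0,0,0],[0,0,0]]' --twist '[[0,0,0],[0,0,0],[0,0,0]]' --gripper '[-1,-1,-1]'

```text
time: 21.65
tool_pos: [0.4711, 0.1259, 0.2066]
ee_rot: [3.141, -0.0, 1.574]
wrist_force: [0.0, -0.4, -1.3]
width: 0.0614
finger_force: 30.0
```

Emit:
play_rows --translation '[[0,0,0.02],[0,0,0],[0,0,0]]' --twist '[[0,0,0],[0,0,0],[0,0,0]]' --gripper '[-1,-1,-1]'

```text
time: 21.95
tool_pos: [0.4711, 0.1259, 0.2065]
ee_rot: [3.141, -0.0, 1.574]
wrist_force: [-1.6, 0.1, 5.8]
width: 0.0617
finger_force: 30.0
```

Emit:
play_rows --translation '[[0,0,-0.01],[0,0,0],[0,0,0],[0,0,0],[0,0,0],[0,0,0]]' --twist '[[0,0,0],[0,0,0],[0,0,0],[0,0,0],[0,0,0],[0,0,0]]' --gripper '[-1,0.4,0.6,0.8,1,1]'

```text
time: 22.55
tool_pos: [0.4709, 0.1259, 0.2057]
ee_rot: [-3.141, -0.0, 1.574]
wrist_force: [-0.6, -0.4, 0.2]
width: 0.0929
finger_force: 0.0
```

Emit:
play_rows --translation '[[0,0,-0.3],[0,0,-0.8],[0,0,-0.9],[0,0,-0.9],[0,0,-0.8],[0,0,-0.2],[0,0,0],[0,0,0]]' --twist '[[0,0,0],[0,0,0],[0,0,0],[0,0,0],[0,0,0],[0,0,0],[0,0,0],[0,0,0]]' --gripper '[1,1,1,1,1,1,1,1]'

```text
time: 23.35
tool_pos: [0.4706, 0.1258, 0.3603]
ee_rot: [-3.139, 0.0, 1.574]
wrist_force: [0.1, 0.2, -0.4]
width: 0.0942
finger_force: 0.0
```

Run:
```python
from h import *
m=robot.camera_model("wrist");im=robot.snapshot("wrist");cv2.imwrite("pics/w11.png",im[:,:,::-1])
g=cv2.cvtColor(im,cv2.COLOR_RGB2GRAY)>225
hsv=cv2.cvtColor(im,cv2.COLOR_RGB2HSV);k=(hsv[...,0]<20)&(hsv[...,1]>70)
q=g.copy();q[:,:200]=0;q[:,350:]=0;fitcircle(q,.025,.031,m,[.471,.126])
k[:,:200]=0;k[:,350:]=0
k=cv2.convexHull(np.argwhere(k)[:,::-1].astype(np.int32))
z=np.zeros(g.shape,np.uint8);cv2.fillPoly(z,[k],1);fitcircle(z,.005,.042,m,[.471,.126])
to(.628,.011,.30,1.571)
```

```text
circle [0.4727 0.1261] rms mm 0.52 196
circle [0.4737 0.1257] rms mm 0.64 250
t 23.4 pos [0.4705 0.1258 0.3596] rpy [-3.138e+00  1.000e-03  1.574e+00] shift [-2.88  3.94  1.48] shift in end frame [-2.87  3.94  1.49] turn [-0.04  0.01  0.03]
```

View pics/w11.png

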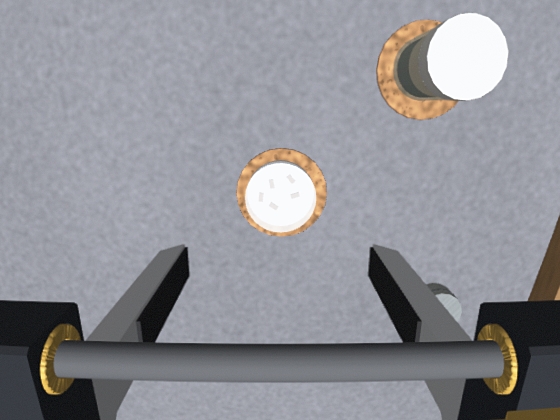

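The dish is centred on the middle coaster (281,195) and the tin shows at (445,300). On to the tin.

Emit:
play_rows --translation '[[-0.4,0.5,0],[-0.6,0.8,0],[-0.6,0.9,0.1],[-0.6,0.9,0.4],[-0.5,0.6,0.5],[-0.2,0.25,0.4],[0,0,0],[0,0,0]]' --twist '[[0,0,0],[0,0,0],[0,0,0],[0,0,0],[0,0,0],[0,0,0],[0,0,0],[0,0,0]]' --gripper '[1,1,1,1,1,1,1,1]'

```text
time: 24.2
tool_pos: [0.6285, 0.011, 0.3045]
ee_rot: [-3.138, -0.001, 1.574]
wrist_force: [0.6, -1.0, 0.8]
width: 0.0939
finger_force: 0.0
```

Run:
```python
from h import *
robot.snapshot("wrist")
m=robot.camera_model("wrist");im=robot.snapshot("wrist");cv2.imwrite("pics/w12.png",im[:,:,::-1])
print([(round(d["score"],2),np.round(d["centre"],4)) for d in robot.spot_point("tin","wrist")])
u=topix([[.628,.011,.024]],m);print(u)
to(.628,.011,.203,1.571)
```

```text
[(0.77, array([ 0.6278,  0.0126, -0.0014]))]
[[275.92177027 216.26755529]]
t 24.35 pos [0.6287 0.0115 0.3075] rpy [ 3.139 -0.     1.575] shift [-0.01 -0.02  2.61] shift in end frame [-0.01 -0.02  2.61] turn [ 0.02 -0.    0.04]
```

View pics/w12.png

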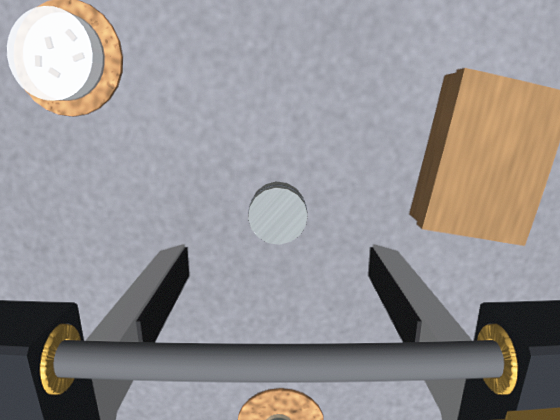

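The tin's top is at (278,216), within a millimetre of the middle of the grip; slide box clear at (490,155).

Emit:
play_rows --translation '[[0,0,0.5],[0,0,0.7],[0,0,0.6],[0,0,0.4],[0,0,0.2],[0,0,0],[0,0,0]]' --twist '[[0,0,0],[0,0,0],[0,0,0],[0,0,0],[0,0,0],[0,0,0],[0,0,0]]' --gripper '[1,1,1,1,1,0.8,0.6]'

```text
time: 25.05
tool_pos: [0.6297, 0.0105, 0.2113]
ee_rot: [3.139, 0.0, 1.574]
wrist_force: [0.3, -1.1, 0.3]
width: 0.0814
finger_force: 0.0
```

Emit:
play_rows --translation '[[0,0,0.1],[0,0,0.06],[0,0,0],[0,0,0],[0,0,0],[0,0,0],[0,0,0],[0,0,0]]' --twist '[[0,0,0],[0,0,0],[0,0,0],[0,0,0],[0,0,0],[0,0,0],[0,0,0],[0,0,0]]' --gripper '[0.6,0.4,0.2,0,-0.2,-1,-1,-1]'

```text
time: 25.85
tool_pos: [0.6293, 0.0104, 0.2036]
ee_rot: [3.141, -0.0, 1.574]
wrist_force: [-1.2, -0.2, 0.4]
width: 0.0436
finger_force: 30.0
```

Emit:
play_rows --translation '[[0,0,0],[0,0,-0.4],[0,0,-0.8],[0,0,-0.9],[0,0,-0.9],[0,0,-0.4],[0,0,0],[0,0,0]]' --twist '[[0,0,0],[0,0,0],[0,0,0],[0,0,0],[0,0,0],[0,0,0],[0,0,0],[0,0,0]]' --gripper '[-1,-1,-1,-1,-1,-1,-1,-1]'

```text
time: 26.65
tool_pos: [0.6291, 0.0104, 0.3397]
ee_rot: [3.141, -0.0, 1.574]
wrist_force: [-0.9, 0.4, -1.2]
width: 0.0434
finger_force: 30.0
```

Run:
```python
from h import *
robot.snapshot("wrist")
o=robot.get_obs();m=robot.camera_model("wrist");im=robot.snapshot("wrist");cv2.imwrite("pics/w13.png",im[:,:,::-1])
p=o["tool_pos"];z=p[2]-.204+.024
print(topix([p+[0,0,z-p[2]],[p[0],p[1]+.022,z],[p[0]+.022,p[1],z]],m))
to(.5955,.2365,.34,1.571)
```

```text
[[275.83337064 276.5132282 ]
 [275.89578339 232.42334324]
 [322.37213846 276.63541946]]
t 26.75 pos [0.6289 0.0104 0.3375] rpy [-3.138 -0.     1.574] shift [ 5.66 -0.82 -0.06] shift in end frame [ 5.65 -0.83 -0.06] turn [-0.03 -0.    0.03]
```

View pics/w13.png

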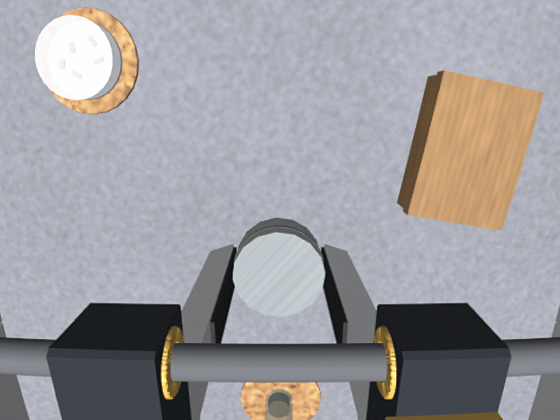

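The tin is held level, its top at (279,275), and centred on the grip in y (rim at row 232 as predicted). To the jar.

Emit:
play_rows --translation '[[0.4,0,0],[0.8,-0.1,0],[1,-0.2,0],[1,-0.2,0],[1,-0.2,0],[0.8,-0.1,0],[0.46,0,0],[0.2,0,0]]' --twist '[[0,0,0],[0,0,0],[0,0,0],[0,0,0],[0,0,0],[0,0,0],[0,0,0],[0,0,0]]' --gripper '[-1,-1,-1,-1,-1,-1,-1,-1]'

```text
time: 27.55
tool_pos: [0.5961, 0.2389, 0.3384]
ee_rot: [-3.14, 0.0, 1.576]
wrist_force: [0.1, 0.2, -0.1]
width: 0.0434
finger_force: 30.0
```

Emit:
play_rows --translation '[[0,0,0.3],[0,0,0.3],[0,0,0],[0,0,0],[0,0,0]]' --twist '[[0,0,0],[0,0,0],[0,0,0],[0,0,0],[0,0,0]]' --gripper '[-1,-1,-1,-1,-1]'

```text
time: 28.05
tool_pos: [0.5969, 0.2357, 0.3157]
ee_rot: [3.141, -0.0, 1.572]
wrist_force: [-1.0, -0.6, -0.3]
width: 0.0435
finger_force: 30.0
```

Run:
```python
from h import *
robot.snapshot("wrist")
o=robot.get_obs();m=robot.camera_model("wrist");im=robot.snapshot("wrist");cv2.imwrite("pics/w14.png",im[:,:,::-1])
g=cv2.cvtColor(im,cv2.COLOR_RGB2GRAY)>225
q=g.copy();print(blob(q)[:3])
j=topix([[.596,.2365+.028,.085],[.596-.028,.2365,.085],[.596+.028,.2365,.085]],m);print(j.round(1))
r=np.where(q[:,270:290].any(1))[0];print("lid rows",r[:3])
for row in (200,210,220,230,240,250):
    c=np.where(q[row])[0];print(row,c[:1],c[-1:])
to(.596,.2365,.2895,1.571)
```

```text
[(2334, array([270.6, 215. ]))]
[[273.9 193.3]
 [227.6 238.5]
 [320.3 238.7]]
lid rows [193 194 195]
200 [248] [298]
210 [237] [309]
220 [232] [316]
230 [229] [319]
240 [228] [319]
250 [237] [237]
t 28.15 pos [0.5969 0.2361 0.3162] rpy [ 3.14  -0.     1.573] shift [ 0.01 -0.02  0.67] shift in end frame [ 0.01 -0.02  0.67] turn [ 0.01 -0.    0.02]
```

View pics/w14.png

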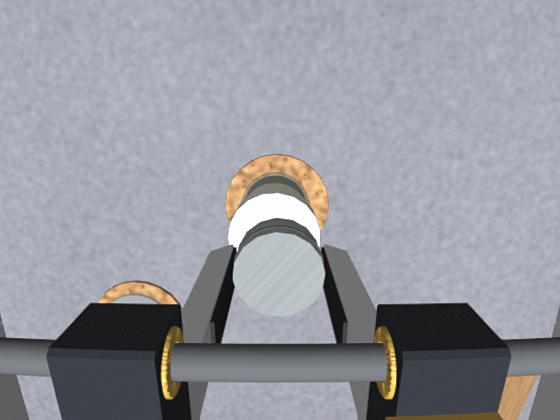

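The lid rim spans columns 228–319 (centre 274) while the tin is at 279. Allowing for perspective and the small camera bias, the tin needs about 2.5 mm toward −x before lowering.

Emit:
play_rows --translation '[[0.01,-0.03,0],[0.01,-0.03,0.1],[0,0,0.3],[0,0,0.13],[0,0,0.05],[0,0,0],[0,0,0]]' --twist '[[0,0,0],[0,0,0],[0,0,0],[0,0,0],[0,0,0],[0,0,0],[0,0,0]]' --gripper '[-1,-1,-1,-1,-1,-1,-1]'

```text
time: 28.85
tool_pos: [0.5943, 0.2375, 0.2923]
ee_rot: [3.141, -0.0, 1.574]
wrist_force: [0.9, -0.3, -0.2]
width: 0.0436
finger_force: 30.0
```

Emit:
play_rows --translation '[[0,0,0.03],[0,0,0.02],[0,0,0],[0,0,0]]' --twist '[[0,0,0],[0,0,0],[0,0,0],[0,0,0]]' --gripper '[-1,-1,-1,-1]'

```text
time: 29.25
tool_pos: [0.5942, 0.2375, 0.2904]
ee_rot: [3.141, -0.0, 1.574]
wrist_force: [-0.0, -0.8, -1.1]
width: 0.0433
finger_force: 30.0
```

Emit:
play_rows --translation '[[0,0,0.02],[0,0,0.01],[0,0,0]]' --twist '[[0,0,0],[0,0,0],[0,0,0]]' --gripper '[-1,-1,-1]'

```text
time: 29.55
tool_pos: [0.5941, 0.2375, 0.289]
ee_rot: [-3.141, -0.0, 1.574]
wrist_force: [-0.3, 0.5, -0.6]
width: 0.0432
finger_force: 30.0
```

Emit:
play_rows --translation '[[0,0,0.02],[0,0,0],[0,0,0]]' --twist '[[0,0,0],[0,0,0],[0,0,0]]' --gripper '[-1,-1,-1]'

```text
time: 29.85
tool_pos: [0.5942, 0.2374, 0.2886]
ee_rot: [3.141, -0.0, 1.574]
wrist_force: [-1.4, -0.3, 1.0]
width: 0.0433
finger_force: 30.0
```

Emit:
play_rows --translation '[[0,0,0.015],[0,0,0],[0,0,0]]' --twist '[[0,0,0],[0,0,0],[0,0,0]]' --gripper '[-1,-1,-1]'

```text
time: 30.15
tool_pos: [0.5942, 0.2375, 0.2886]
ee_rot: [3.141, -0.0, 1.574]
wrist_force: [-1.5, -0.1, 4.5]
width: 0.0436
finger_force: 30.0
```

Emit:
play_rows --translation '[[0,0,0],[0,0,0],[0,0,0],[0,0,0],[0,0,0],[0,0,0]]' --twist '[[0,0,0],[0,0,0],[0,0,0],[0,0,0],[0,0,0],[0,0,0]]' --gripper '[0.1,0.3,0.5,0.7,1,1]'

```text
time: 30.75
tool_pos: [0.5942, 0.2375, 0.2875]
ee_rot: [-3.141, -0.0, 1.574]
wrist_force: [0.5, -0.2, 0.6]
width: 0.0876
finger_force: 0.0
```

Emit:
play_rows --translation '[[0,0,-0.2],[0,0,-0.6],[0,0,-0.9],[0,0,-0.9],[0,0,-0.4],[0,0,0],[0,0,0],[0,0,0]]' --twist '[[0,0,0],[0,0,0],[0,0,0],[0,0,0],[0,0,0],[0,0,0],[0,0,0],[0,0,0]]' --gripper '[1,1,1,1,1,1,1,1]'

```text
time: 31.55
tool_pos: [0.594, 0.2374, 0.4056]
ee_rot: [-3.138, 0.001, 1.574]
wrist_force: [0.2, -0.2, 0.1]
width: 0.0939
finger_force: 0.0
```

Run:
```python
from h import *
robot.snapshot("wrist")
m=robot.camera_model("wrist");im=robot.snapshot("wrist");cv2.imwrite("pics/w15.png",im[:,:,::-1])
g=(cv2.cvtColor(im,cv2.COLOR_RGB2GRAY)>225)
g[:,:200]=0;g[:,350:]=0
k=cv2.convexHull(np.argwhere(g)[:,::-1].astype(np.int32));z=np.zeros(g.shape,np.uint8);cv2.fillPoly(z,[k],1)
fitcircle(z,.085,.028,m,[.596,.237])
s=robot.snapshot("side");
for n in("jar","tin","vial","dish","mug","wash_bottle","slide_box"):print(n,[(round(d["score"],2),np.round(d["centre"],3)) for d in robot.spot_point(n,"side")][:1])
h=np.hstack([cv2.resize(im[80:330,150:410],(400,385)),cv2.resize(s[100:380,150:440],(400,385))]);cv2.imwrite("pics/fin.png",h[:,:,::-1])
```

```text
circle [0.5959 0.2377] rms mm 2.84 183
jar [(0.6, array([0.592, 0.236, 0.004]))]
tin [(0.53, array([0.597, 0.24 , 0.084]))]
vial [(0.82, array([ 0.63 , -0.202,  0.002]))]
dish [(0.68, array([0.474, 0.13 , 0.006]))]
mug [(0.98, array([ 0.565, -0.434,  0.003]))]
wash_bottle [(0.64, array([0.596, 0.428, 0.003]))]
slide_box [(0.61, array([ 0.78 ,  0.054, -0.   ]))]
```

View pics/fin.png

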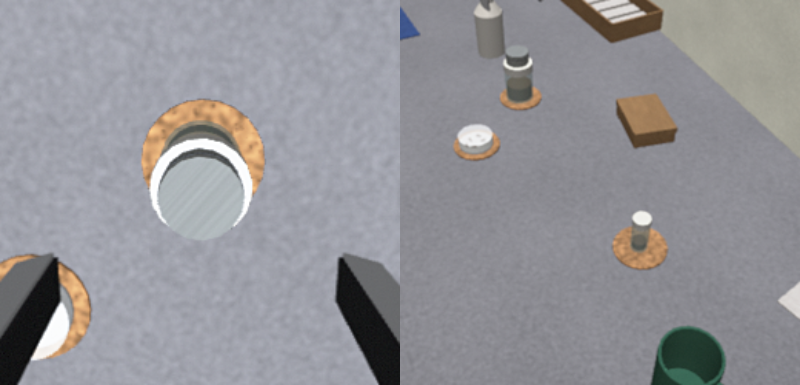

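The tin is centred on the lid (both at column 201 in the crop), the jar, dish and vial stand upright on their coasters, and the bystanders have not moved. Handing in.

```bash
python3 -c "
from bench import robot
print(robot.close_job())"
```

```text
the job is handed in; nothing more can be done
None
```

The job is handed in: the jar stands on the left coaster with the tin on its lid, the dish on the middle coaster and the vial on the right one, each within about 3 mm of centre by the cameras, with the gripper open and clear and the mug, wash bottle and slide box unmoved.

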